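# Hold back the belt tensioner of the sample changer

### The job

The belt drive of the photometer's sample changer lies open on the bench for a belt change. Push its sprung tensioner arm back by the upright post at its end, past the click of the ratchet pawl, until you feel it seat against the back-stop pin, and keep it pressed there with the fingers, firmly but without forcing it: the program finishes while still holding it so (let go, the arm would drop back onto the pawl). Leave the other things on the bench alone.

Things in the scene. Friction and masses are not known exactly. Their poses are not given: they have to be found in the camera images.
- drive_plate: Fixed aluminium base plate of the belt drive, 240 (x) x 270 (y) x 12 mm, flat on the bench; origin at the centre of its underside, yaw within 0.5 rad. On it: the arm, pawl block and back stop, two black pulleys (tops 34 mm above the bench) at plate (-88,-85) and (-94,105) mm, a black motor box 60 x 45 mm, top 52 mm above the bench, at (75,-105) mm.
- pivot (a point): Point on the upright pivot axis of the tensioner arm, 25 mm above the bench, at plate (0,-80) mm. Steel hub with a dark torsion spring, 39 mm across, top 51 mm above the bench.
- tensioner_arm: Flat grey sprung arm, 22 mm wide, 10 thick, top 30 mm above the bench. Origin on the pivot at the plate's top, +y along the arm. Turns clockwise seen from above, from rest (0.4 rad left of plate +y) to plate +x. Turn from rest: click at 0.36 to 0.53 rad, back stop at 0.64 to 0.95. Spring at the post: 6 N, plus 6.7 N per rad; the pawl adds about 5 N.
- post_mid (a point): Middle of the white round upright post on the arm (idler roller, does not spin), 24 mm in diameter, standing from 30 to 74 mm above the bench; this point is on its axis, 52 mm above the bench, 115 mm from the pivot axis. It may be pushed or gripped; the space round it above 42 mm over the bench is free.
- nose (a point): Axis of the upright steel nose pin, 10 mm in diameter, at the end of the arm, 158 mm from the pivot axis, 24 mm above the bench; it runs over the pawl.
- pawl_block: Fixed aluminium guide of the ratchet pawl, 48 x 48 mm, top 33 mm above the bench, beyond the end of the arm. Origin at the plate's top under the tip of the pawl at rest, axes as the plate's. Clamped within 8 mm either way along the plate's x about plate (0,77) mm. The nose has clicked past once it is more than 4 mm to this body's +x side.
- pawl (a joint): Slide of the dark wedge-shaped sprung pawl, m: 0 = sprung out into the path of the nose; it is pushed outward (away from the pivot) by about 0.006 as the nose runs over it and snaps back to 0 with the click. Sloping face on the approach side, steep face behind.
- back_stop: Fixed upright steel stop pin, 18 mm in diameter, 22 mm tall (top 34 mm above the bench), on a dark foot; origin on its axis at the plate's top, nominally at plate (46,-23) mm, clamped anywhere within 10 mm either way along the plate's x. The side of the arm comes to rest against it, about half way between pivot and post. It does not give.
- wash_bottle: Bystander: white wash bottle with a blue cap, 70 mm across, 180 mm tall, origin under its centre.
- tube_rack: Bystander: white test tube rack, 100 x 200 mm, 112 mm tall with its tubes, origin under its centre.
- cuvette_box: Bystander: closed cuvette box, 79 x 114 mm, 42 mm tall, origin under its centre.
- spare_pulley: Bystander: loose black pulley, 48 mm across, 28 mm tall, origin under its centre.

How it is judged (in metres and radians):
On the way:
1. the nose of the arm has clicked past the pawl, which has sprung back (x of nose in the frame of pawl_block above 0.004 m and value of joint pawl below 0.002 m), for 0.1 s.
At the end, for the whole second after the job is handed in: Through the last second the fingers press on the tensioner arm (over 3 N) and keep it seated against the back-stop pin (over 1 N), its nose more than 12 mm beyond the pawl, which has sprung back (within 2 mm of its rest), so that the pawl carries nothing (x of nose in the frame of pawl_block above 0.012 m and value of joint pawl below 0.002 m and contact force between tensioner_arm and back_stop above 1 N and contact force between the fingers and tensioner_arm above 3 N); the arm keeps its last pose, push and grip.
It fails at once if the arm is forced against the back stop with more than 80 N (contact force between tensioner_arm and back_stop above 80 N).
It fails at once if the wash bottle is moved by more than 20 mm (distance of wash_bottle from where it was at the start of the episode above 0.02 m).
It fails at once if the tube rack is moved by more than 20 mm (distance of tube_rack from where it was at the start of the episode above 0.02 m).
It fails at once if the cuvette box is moved by more than 20 mm (distance of cuvette_box from where it was at the start of the episode above 0.02 m).
It fails at once if the spare pulley is moved by more than 20 mm (distance of spare_pulley from where it was at the start of the episode above 0.02 m).
It also fails if it takes over 51 s, if anything falls off the work surface, if the arm or the gripper's body presses on something with over 40 N, if the wrist force passes 120 N, or if a joint passes its speed limit or range.

### The arm

A 6-joint arm with a two-finger parallel gripper is mounted at the origin on the work surface. World frame = base frame: x ahead of the robot, y to its left, z up, the work surface at z = 0. Lengths are in mm, angles in rad, forces in N, time in s.
With the tool pointing down it reaches from about 300 to 775 mm from the base axis. Payload 14.6 kg.
Tool frame: the origin (TCP) lies on the centre line of the jaws, within the pads' length; the fingertips stand 11 mm ahead of it and the grasp point (between the pads) lies 8 mm behind it; x points along the fingers, y is the direction in which the jaws open and shut, and the axes are right-handed (so a half turn about x gives the same grasp; the last joint's range is limited). The gripper opens to 94 mm and grips with 3 to 60 N. Pads are 16 mm wide; open, the fingers measure 119 mm over their backs; the gripper's body (75 mm by 177 mm) begins 78 mm behind the grasp point.
Start: joints at [-1.216, 0.3, 1.521, -0, 1.321, -0.067], TCP at [225.164, -501.787, 216.446] pointing down, gripper open.
Joint ranges: [-3.03, 3.03], [-0.79, 2.21], [0.23, 2.52], [-1.04, 4.18], [0, 3.07], [-2.55, 2.55]. Speed limits (rad/s): [2.22, 2.22, 2.57, 3.14, 3.14, 3.14].

### API

Orientations are given as [roll, pitch, yaw] about the fixed x, y, z axes, in that order (R = Rz(yaw) Ry(pitch) Rx(roll)).
In Python, from cell import manip gives the robot as it stands.
- The arm moves only by the shell command python3 -m handwheel 'ROWS' [OPENING] [FORCE]. ROWS is JSON, a list of rows, each a list of 2 entries, a list of its own where there are three numbers: the shift along the tool's x, y, z in mm, then the turn about the tool's x in rad. In form: [[[x, y, z], spin], ...]. A call has exactly 10 rows; each row shifts and turns the commanded pose from where the row before left it, along the tool's axes as they then stand; what a row does not reach is not made up. A row lasts 1/8 s, in which the tool goes at most 62.5 mm and 10.7 degrees, less where a joint would pass 70% of its speed; a pose out of reach is approached as far as the arm can. A call with a gripper value outside its range is refused whole. OPENING is the closure in counts, from 0 (fully open) to 255 (shut), set as the call begins (- or left out, the last holds). The fingers move at their own pace and stop on an object; FORCE is the grip in N (left out, the last holds). Time passes only in rows, so rows that do not move let the fingers close, or fill a call up. It gives the time, the measured TCP pose, the force and the opening at its end, in the units of the state.
- manip.read_state(): the state, without advancing time (a new reading comes with each control period).
- manip.camera(name): name is "side" or "top" or "wrist"; returns a dict with "pixels" (384x512x3 uint8, red, green, blue), "z_map" (384x512 float32, mm along the optical axis (not along the pixel's ray), 0 where there is no reading), "mtx" (3x3 intrinsics, pixels), "k1" (the pictures are not rectified: a ray, as slopes to the right and down, at radius r is drawn at 1 + k1 r^2 times it, then the intrinsics apply), "xyz" and "orientation" of the camera in the world. Camera axes: x right, y up, looking along -z (the intrinsics and any distortion apply to the point x, -y, -z); pixel columns grow to the right and rows downward; lengths in mm; the calibration is good to about 2 mm. A picture is of the moment at which its call begins.
- manip.sign_off(): hands the job in, once; it reports no verdict.
Trained networks look in the newest picture that a camera, given by its name, has taken for a name from the list of things; names that differ only in an ending like _2 or _b are one class to them, and where a whole thing is asked for, a point or a joint stands for the part that bears it (a point fixed in the world has none). Each returns a list of dicts, best first, with "confidence" (0 to 1); they miss things now and then, are a little off and sometimes report something else, mostly with a low value. They report only what shows in the picture. A call takes as long as a camera call.
- manip.cut_out(target, camera): "region" (384x512 bool, what is visible of it) and "centre" ([column, row] in pixels, amid what is visible of it).
The state is a dict: "clock": time; "joints": joint angles; "qd": joint speeds; "effort": joint torques, N m; "eef_pos": TCP position; "eef_rot": TCP orientation; "wrist_force": force on the tool from outside, world axes, zero at the start; "moment": the same for the moment, N m; "finger_gap": finger opening in mm.
Only numpy, scipy, OpenCV 4.12 (cv2) and the standard library are available. Lean on these libraries where they do the work, as an engineer would, in place of code of your own. Each camera call takes 0.05 s, during which the arm holds its last target. There are 200 camera calls.

## Working session

There is one attempt and no reset: what is moved stays moved. The work goes in short steps, Python scripts to look and compute and a shell command to move; the robot and the scene stay as the last step left them, time stands still between calls to the robot, and variables do not carry over. Pictures are saved under pics/ and viewed, about 8 in all and at most 12, crops included, and the job is handed in when it is done.

```bash
mkdir -p pics; ls; cat > h.py <<'E'
import numpy as np, cv2
from cell import manip
from scipy.spatial.transform import Rotation as R
def rays(c):
    K=np.array(c["mtx"],float);v,u=np.mgrid[0:384,0:512]
    xd=(u-K[0,2])/K[0,0];yd=(v-K[1,2])/K[1,1];x,y=xd.copy(),yd.copy()
    for _ in range(8):
        s=1+c["k1"]*(x*x+y*y);x,y=xd/s,yd/s
    return x,y
def cloud(c):
    x,y=rays(c);z=c["z_map"]
    P=np.stack([x*z,-y*z,-z],-1)
    M=R.from_euler("xyz",c["orientation"]).as_matrix()
    return P@M.T+np.array(c["xyz"]),z>0
E
python3 - <<'E'
from h import *
np.set_printoptions(precision=1,suppress=True)
ims=[]
for n in("top","side"):
    c=manip.camera(n);ims.append(c["pixels"]);W,ok=cloud(c)
    print(n,c["xyz"],c["orientation"])
    for t in("drive_plate","pivot","tensioner_arm","post_mid","nose","pawl_block","back_stop","wash_bottle","tube_rack","cuvette_box","spare_pulley"):
        for d in manip.cut_out(t,n)[:1]:
            m=d["region"]&ok;P=W[m]
            print(t,round(d["confidence"],2),d["centre"],m.sum(),np.median(P,0),P.min(0),P.max(0))
    cv2.imwrite(f"pics/{n}1.png",c["pixels"][:,:,::-1])
print(manip.read_state())
E
```

```text
pics
top [ 463.4  -20.6 1226.9] [ 0.1 -0.  -1.6]
drive_plate 0.96 [227.6, 202.9] 8656 [544.5  28.5  13.8] [ 384.6 -132.3   -6.1] [703.8 201.8  81.1]
pivot 0.68 [225.0, 202.1] 8694 [544.3  28.6  13.8] [ 384.6 -133.4   -6.1] [702.1 203.   81.1]
tensioner_arm 0.67 [235.8, 208.7] 640 [529.7   7.   33.4] [462.7 -55.4  10. ] [597.2  74.6  81.1]
post_mid 0.94 [237.8, 207.5] 575 [532.5   1.8  33.7] [462.7 -55.4  14. ] [593.3  74.6  81.1]
nose 0.81 [242.6, 208.4] 641 [532.5   2.1  33.5] [460.1 -56.5   9.6] [597.2  74.6  81.1]
pawl_block 0.77 [185.6, 217.6] 340 [499.1 134.5  29. ] [470.7 105.8   1.7] [526.2 164.7  42. ]
back_stop 0.52 [193.3, 221.2] 105 [502.  121.7  29.4] [491.4 105.8  12.5] [517.5 139.8  42. ]
wash_bottle 0.7 [84.6, 239.2] 960 [451.9 370.1 121.5] [417.7 351.4   8.3] [486.1 411.5 186.2]
tube_rack 0.66 [394.4, 234.6] 3327 [ 460.3 -379.8   62.9] [ 387.8 -501.1   -2.5] [ 531.7 -283.   119.2]
cuvette_box 0.69 [91.2, 166.2] 1498 [640.4 393.6  42.8] [586.1 329.7  -2. ] [704.1 471.6  50.9]
side [ 315.3 1111.7  741.8] [ 1.1 -0.  -2.9]
drive_plate 0.77 [238.2, 231.3] 4698 [551.4  52.9
[... 593 characters left out ...]
.4] [514.  426.2 183.9]
tube_rack 0.64 [290.4, 157.3] 1837 [ 460.  -339.5   59.1] [ 387.4 -745.    -4.4] [ 549.1 -277.6  115.7]
cuvette_box 0.91 [162.2, 311.3] 1820 [638.3 420.8  42.2] [588.7 287.2  -1.7] [719.1 466.4  47.4]
spare_pulley 0.47 [222.3, 170.4] 152 [ 702.2 -301.4   16. ] [ 680.6 -377.4   -7.2] [ 735.7 -282.4   29.8]
{'clock': 1.2, 'joints': array([-1.2,  0.3,  1.5, -0. ,  1.3, -0.1]), 'qd': array([-0., -0.,  0., -0.,  0.,  0.]), 'effort': array([  0. , -53.2, -35.3,   0.1,   0. ,   0. ]), 'eef_pos': array([ 225.1, -501.8,  216.4]), 'eef_rot': array([-0.1,  1.6, -2.8]), 'wrist_force': array([ 0.3,  0.6, -0.1]), 'moment': array([-0. ,  0.1, -0. ]), 'finger_gap': 94.29054235858194}
```

```bash
python3 - <<'E'
from h import *
np.set_printoptions(precision=2,suppress=True)
c=manip.camera("top");W,ok=cloud(c)
p=manip.cut_out("drive_plate","top")[0]["region"]&ok
P=W[p&(W[...,2]>8)];r=cv2.minAreaRect(P[:,:2].astype(np.float32));print("rect",r)
near=ok&(W[...,0]>380)&(W[...,0]<710)&(W[...,1]>-140)&(W[...,1]<210)
for lo,hi in((70,85),(46,56),(56,70)):
    m=(near&(W[...,2]>lo)&(W[...,2]<hi)).astype(np.uint8)
    n,l,s,ce=cv2.connectedComponentsWithStats(m)
    for i in range(1,n):
        if s[i,4]>3: print(lo,hi,ce[i],s[i,4],W[l==i].mean(0))
print(R.from_euler("xyz",manip.read_state()["eef_rot"]).as_matrix())
im=c["pixels"][130:290,140:320,::-1]
cv2.imwrite("pics/top2.png",cv2.resize(im,None,fx=3.7,fy=3.7,interpolation=cv2.INTER_CUBIC))
E
```

```text
rect ((544.0672607421875, 33.90135192871094), (238.1343994140625, 267.8724670410156), 22.452125549316406)
70 85 [222.58 221.73] 73 [493.19  42.14  75.59]
46 56 [251.68 160.77] 392 [650.52 -31.69  51.92]
46 56 [254.83 190.24] 132 [574.32 -39.39  49.46]
[[-0.    0.41 -0.91]
 [ 0.   -0.91 -0.41]
 [-1.   -0.   -0.  ]]
```

View pics/top2.png

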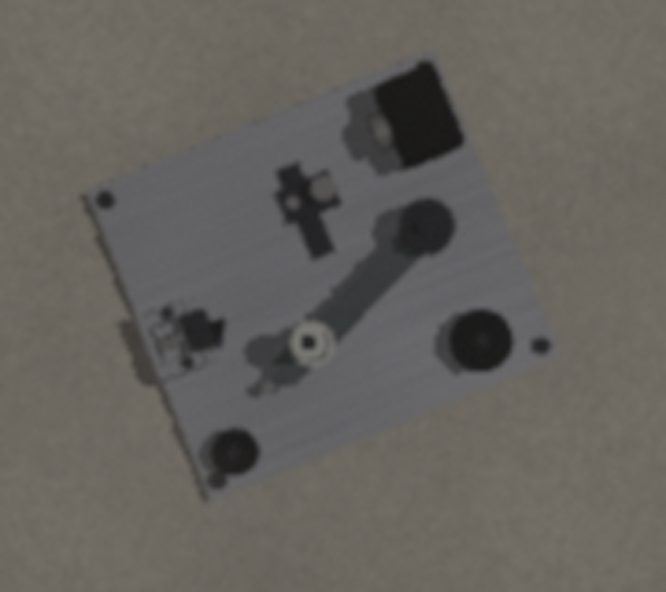

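```bash
python3 - <<'E'
from h import *
np.set_printoptions(precision=2,suppress=True)
c=manip.camera("top");W,ok=cloud(c)
q=W[178:184,225:231].reshape(-1,3);print(q[::3]); 
# rel. to plate
a=np.deg2rad(22.45);Rp=np.array([[np.cos(a),-np.sin(a)],[np.sin(a),np.cos(a)]])
t=q[q[:,2]>28]; print("pin plate",((t[:,:2]-[544.1,33.9])@Rp).mean(0),len(t))
s=manip.read_state();M=R.from_euler("xyz",s["eef_rot"]).as_matrix()
print(M.T@(np.array([493.2,42.1,216.4])-s["eef_pos"]), np.arctan2(M[1,1],M[0,1]))
E
```

```text
[[608.31  38.08  33.46]
 [607.99  30.14  35.79]
 [605.32  37.93  36.52]
 [605.63  30.24  33.55]
 [603.43  38.24  30.23]
 [602.95  30.22  34.02]
 [599.74  37.79  39.4 ]
 [600.08  30.14  36.09]
 [597.37  37.89  37.29]
 [597.65  30.21  34.41]
 [594.84  37.93  36.51]
 [595.12  30.25  33.64]]
pin plate [ 52.89 -22.88] 29
[   0.06 -386.48 -467.2 ] -1.1489896367389951
```

```bash
python3 -m handwheel '[[[0,-19.3,-23.4],0],[[0,-19.3,-23.4],0],[[0,-19.3,-23.4],0],[[0,-19.3,-23.4],0],[[0,-19.3,-23.4],0],[[0,-19.3,-23.4],0],[[0,-19.3,-23.4],0],[[0,-19.3,-23.4],0],[[0,-19.3,-23.4],0],[[0,-19.3,-23.4],0]]' 0 45
python3 -m handwheel '[[[0,-19.3,-23.4],0],[[0,-19.3,-23.4],0],[[0,-19.3,-23.4],0],[[0,-19.3,-23.4],0],[[0,-19.3,-23.4],0],[[0,-19.3,-23.4],0],[[0,-19.3,-23.4],0],[[0,-19.3,-23.4],0],[[0,-19.3,-23.4],0],[[0,-19.3,-23.4],0]]'
python3 -m handwheel '[[[0,0,0],-0.16],[[0,0,0],-0.16],[[0,0,0],-0.16],[[0,0,0],-0.16],[[0,0,0],-0.16],[[0,0,0],-0.16],[[0,0,0],-0.16],[[0,0,0],-0.16],[[0,0,0],-0.16],[[0,0,0],-0.16]]'
python3 -m handwheel '[[[6,0,0],-0.16],[[6,0,0],-0.16],[[6,0,0],-0.011],[[6,0,0],0],[[6,0,0],0],[[6,0,0],0],[[6,0,0],0],[[6,0,0],0],[[0,0,0],0],[[0,0,0],0]]'
python3 - <<'E'
from h import *
np.set_printoptions(precision=2,suppress=True)
s=manip.read_state();M=R.from_euler("xyz",s["eef_rot"]).as_matrix();print(s["clock"],s["joints"],M)
print(M.T@(np.array([493.2,42.1,57])-s["eef_pos"]), np.arctan2(M[1,1],M[0,1]),s["wrist_force"])
c=manip.camera("wrist");W,ok=cloud(c)
m=ok&(W[...,2]>68)&(W[...,2]<80);m&=np.hypot(W[...,0]-493,W[...,1]-42)<25
print("post",m.sum(),W[m].mean(0) if m.any() else 0, W[m].min(0),W[m].max(0))
cv2.imwrite("pics/w1.png",c["pixels"][:,:,::-1])
E
```

```text
clock: 2.6
eef_pos: [360.0, -229.0, 216.6]
eef_rot: [2.065, 1.57, -0.654]
wrist_force: [0.3, 0.1, -0.3]
finger_gap: 93.9
clock: 3.85
eef_pos: [494.5, 42.9, 216.5]
eef_rot: [2.731, 1.571, 0.012]
wrist_force: [0.5, -1.2, 0.1]
finger_gap: 93.7
clock: 5.1
eef_pos: [494.1, 42.0, 216.5]
eef_rot: [1.337, 1.571, 0.223]
wrist_force: [-0.2, -0.6, 0.2]
finger_gap: 93.9
clock: 6.35
eef_pos: [494.2, 42.0, 168.6]
eef_rot: [0.8, 1.571, 0.012]
wrist_force: [0.4, 0.1, 0.1]
finger_gap: 93.9
6.35 [ 0.01  0.23  1.73  0.    1.18 -0.77] [[ 0.    0.71  0.7 ]
 [ 0.    0.7  -0.71]
 [-1.    0.    0.  ]]
[111.6   -0.63  -0.83] 0.7819221520736855 [0.42 0.08 0.05]
post 464 [492.45  40.33  75.62] [480.98  27.95  68.17] [504.97  51.7   79.52]
```

View pics/w1.png

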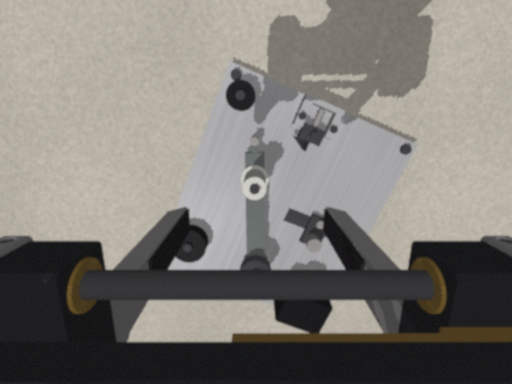

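```bash
python3 -m handwheel '[[[14,-0.6,-0.8],0],[[14,0,0],0],[[14,0,0],0],[[14,0,0],0],[[14,0,0],0],[[14,0,0],0],[[14,0,0],0],[[13,0,0],0],[[0,0,0],0],[[0,0,0],0]]'
python3 -m handwheel '[[[0,0,0],0],[[0,0,0],0],[[0,0,0],0],[[0,0,0],0],[[0,0,0],0],[[0,0,0],0],[[0,0,0],0],[[0,0,0],0],[[0,0,0],0],[[0,0,0],0]]' 255 45
```

```text
clock: 7.65
eef_pos: [493.4, 42.1, 57.8]
eef_rot: [0.853, 1.57, 0.064]
wrist_force: [0.1, 0.6, 0.9]
finger_gap: 93.9
clock: 8.9
eef_pos: [492.6, 41.8, 57.4]
eef_rot: [-1.953, 1.569, -2.742]
wrist_force: [-5.3, -4.2, 2.8]
finger_gap: 23.4
```

```bash
python3 -m handwheel '[[[0,4.6,0.1],0.04],[[0,4.6,0.1],0.04],[[0,4.6,0.1],0.04],[[0,4.6,0.1],0.04],[[0,4.6,0.1],0.04],[[0,4.6,0.1],0.04],[[0,4.6,0.1],0.04],[[0,4.6,0.1],0.04],[[0,4.6,0.1],0.04],[[0,4.6,0.1],0.04]]'
python3 -m handwheel '[[[0,2.3,0.02],0.02],[[0,2.3,0.02],0.02],[[0,2.3,0.02],0.02],[[0,2.3,0.02],0.02],[[0,2.3,0.02],0.02],[[0,2.3,0.02],0.02],[[0,2.3,0.02],0.02],[[0,2.3,0.02],0.02],[[0,2.3,0.02],0.02],[[0,2.3,0.02],0.02]]'
cat > t.py <<'E'
from h import *
np.set_printoptions(precision=2,suppress=True)
s=manip.read_state();M=R.from_euler("xyz",s["eef_rot"]).as_matrix()
d=s["eef_pos"][:2]-np.array([574.5,-39.7]);th=np.arctan2(d[1],d[0])
print(s["clock"],"turn",np.deg2rad(134.8)-th,"r",np.hypot(*d),"tool F",M.T@s["wrist_force"],"yaw err",np.arctan2(M[1,1],M[0,1])-(th-np.pi/2),s["finger_gap"])
E
python3 t.py
```

```text
clock: 10.15
eef_pos: [530.6, 66.9, 57.4]
eef_rot: [-1.682, 1.568, -2.872]
wrist_force: [-6.2, -4.1, 4.6]
finger_gap: 23.3
clock: 11.4
eef_pos: [552.6, 73.4, 57.4]
eef_rot: [-1.54, 1.568, -2.93]
wrist_force: [-8.9, -2.8, 5.4]
finger_gap: 23.4
11.4 turn 0.590483050862056 r 115.18396081164585 tool F [-5.39 -9.28  1.16] yaw err -0.009830578297873538 23.3826751964094
```

```bash
python3 -m handwheel '[[[0,2.3,0.02],0.02],[[0,2.3,0.02],0.02],[[0,2.3,0.02],0.02],[[0,2.3,0.02],0.02],[[0,2.3,0.02],0.02],[[0,2.3,0.02],0.02],[[0,2.3,0.02],0.02],[[0,1.2,0.01],0.01],[[0,1.2,0.01],0.01],[[0,1.2,0.01],0.01]]'; python3 t.py
python3 -m handwheel '[[[0,0.6,0],0.005],[[0,0.6,0],0.005],[[0,0.6,0],0.005],[[0,0.6,0],0.005],[[0,0.6,0],0.005],[[0,0.6,0],0.005],[[0,0.6,0],0.005],[[0,0.6,0],0.005],[[0,0,0],0],[[0,0,0],0]]'; python3 t.py
```

```text
clock: 12.65
eef_pos: [571.9, 75.4, 57.3]
eef_rot: [-1.456, 1.568, -3.015]
wrist_force: [-9.3, -1.3, 6.4]
finger_gap: 23.2
12.65 turn 0.759538992203298 r 115.13880918679493 tool F [-6.4  -9.35  1.19] yaw err -0.010375370358980096 23.175416459173874
clock: 13.9
eef_pos: [576.6, 75.4, 57.3]
eef_rot: [-1.436, 1.568, -3.035]
wrist_force: [-9.7, -1.6, 6.2]
finger_gap: 23.3
13.9 turn 0.8005717043844502 r 115.13787137606782 tool F [-6.2  -9.72  1.86] yaw err -0.00901283096966854 23.34457340005736
```

```bash
python3 -m handwheel '[[[0,0.6,0],0.005],[[0,0.6,0],0.005],[[0,0.6,0],0.005],[[0,0.6,0],0.005],[[0,0.6,0],0.005],[[0,0.6,0],0.005],[[0,0,0],0],[[0,0,0],0],[[0,0,0],0],[[0,0,0],0]]'; python3 t.py
python3 -m handwheel '[[[0,0.6,0],0.005],[[0,0.6,0],0.005],[[0,0.6,0],0.005],[[0,0,0],0],[[0,0,0],0],[[0,0,0],0],[[0,0,0],0],[[0,0,0],0],[[0,0,0],0],[[0,0,0],0]]'; python3 t.py
```

```text
clock: 15.15
eef_pos: [580.2, 75.3, 57.3]
eef_rot: [-1.434, 1.568, -3.062]
wrist_force: [-10.7, -2.4, 6.8]
finger_gap: 23.2
15.15 turn 0.8314707106083394 r 115.13304104298942 tool F [ -6.77 -10.6    3.05] yaw err -0.008177534741631645 23.166319808108515
clock: 16.4
eef_pos: [582.0, 75.2, 57.3]
eef_rot: [-1.415, 1.568, -3.058]
wrist_force: [-11.1, -0.7, 7.3]
finger_gap: 23.8
16.4 turn 0.8468912427506721 r 115.14557567778064 tool F [ -7.22 -11.03   1.46] yaw err -0.00771520810375341 23.752437510686725
```

```bash
python3 -m handwheel '[[[0,0.6,0],0.005],[[0,0.6,0],0.005],[[0,0.6,0],0.005],[[0,0,0],0],[[0,0,0],0],[[0,0,0],0],[[0,0,0],0],[[0,0,0],0],[[0,0,0],0],[[0,0,0],0]]'; python3 t.py
python3 - <<'E'
from h import *
for n in("top","wrist"):
    c=manip.camera(n);im=c["pixels"][:,:,::-1]
    if n=="top": im=im[130:290,140:320]
    cv2.imwrite(f"pics/{n}3.png",cv2.resize(im,(640,480) if n=="wrist" else (666,592),interpolation=cv2.INTER_CUBIC))
E
```

```text
clock: 17.65
eef_pos: [583.8, 75.1, 57.3]
eef_rot: [-1.405, 1.568, -3.064]
wrist_force: [-10.9, -0.5, 7.3]
finger_gap: 23.4
17.65 turn 0.8623977389546562 r 115.13588750599727 tool F [ -7.24 -10.86   1.47] yaw err -0.0072325463053856676 23.429291460457815
```

View pics/wrist3.png

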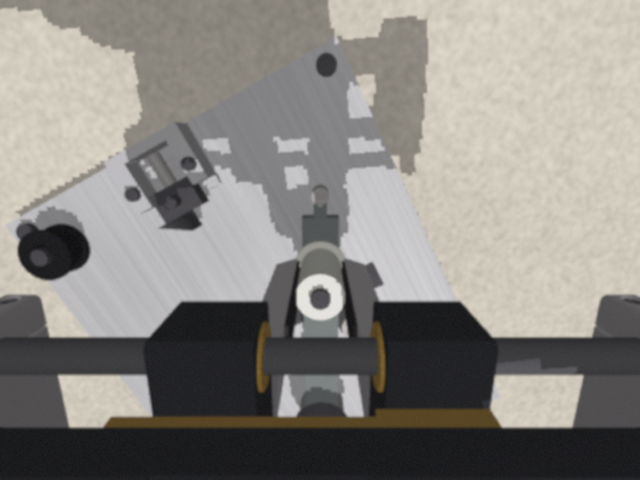

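The wrist picture shows the post at (320,298) between the pads and the nose at (320,195), well past the pawl tip at about (185,225). The foot of the stop shows at (375,275), right beside the arm. I'll keep creeping until the force rises.

```bash
python3 -m handwheel '[[[0,0.6,0],0.005],[[0,0,0],0],[[0,0.6,0],0.005],[[0,0,0],0],[[0,0.6,0],0.005],[[0,0,0],0],[[0,0.6,0],0.005],[[0,0,0],0],[[0,0,0],0],[[0,0,0],0]]'; python3 t.py
```

```text
clock: 19.0
eef_pos: [586.1, 74.8, 57.3]
eef_rot: [-1.389, 1.567, -3.068]
wrist_force: [-11.5, -1.3, 7.3]
finger_gap: 23.1
19.0 turn 0.8830743889767214 r 115.13035552754151 tool F [ -7.29 -11.36   2.55] yaw err -0.006537566220031127 23.115776530194296
```

```bash
python3 -m handwheel '[[[0,0.6,0],0.005],[[0,0,0],0],[[0,0.6,0],0.005],[[0,0,0],0],[[0,0.6,0],0.005],[[0,0,0],0],[[0,0,0],0],[[0,0,0],0],[[0,0,0],0],[[0,0,0],0]]'; python3 t.py
```

```text
clock: 20.25
eef_pos: [587.2, 74.7, 57.3]
eef_rot: [-1.403, 1.566, -3.096]
wrist_force: [-16.7, -1.2, 10.8]
finger_gap: 23.1
20.25 turn 0.8921923328368042 r 115.14932478004543 tool F [-10.7  -16.51   3.19] yaw err -0.012221431145501366 23.104976908326808
```

```bash
python3 -m handwheel '[[[0,0.4,0],0],[[0,0,0],0],[[0,0.4,0],0],[[0,0,0],0],[[0,0.4,0],0],[[0,0,0],0],[[0,0,0],0],[[0,0,0],0],[[0,0,0],0],[[0,0,0],0]]'; python3 t.py
```

```text
clock: 21.5
eef_pos: [587.5, 74.7, 57.2]
eef_rot: [-1.42, 1.563, -3.114]
wrist_force: [-24.6, -0.5, 15.2]
finger_gap: 23.2
21.5 turn 0.894902069914675 r 115.1638735656486 tool F [-15.   -24.44   3.56] yaw err -0.009407091350589578 23.234430482349847
```

```bash
python3 -m handwheel '[[[0,0.3,0],0],[[0,0,0],0],[[0,0,0],0],[[0,0,0],0],[[0,0,0],0],[[0,0,0],0],[[0,0,0],0],[[0,0,0],0],[[0,0,0],0],[[0,0,0],0]]'; python3 t.py
python3 - <<'E'
from h import *
for n in("top","wrist"):
    c=manip.camera(n);W,ok=cloud(c)
    for t in("wash_bottle","tube_rack","cuvette_box"):
        for d in manip.cut_out(t,n)[:1]: print(n,t,d["confidence"],np.median(W[d["region"]&ok],0))
    cv2.imwrite(f"pics/{n}4.png",cv2.resize(c["pixels"][:,:,::-1],(640,480),interpolation=cv2.INTER_CUBIC))
E
python3 t.py
```

```text
clock: 22.75
eef_pos: [587.5, 74.7, 57.2]
eef_rot: [-1.427, 1.563, -3.12]
wrist_force: [-27.2, 0.4, 17.0]
finger_gap: 23.6
22.75 turn 0.8953106054985001 r 115.18802348305098 tool F [-16.8  -27.19   2.91] yaw err -0.008959650308338257 23.614029746829665
top wash_bottle 0.77 [451.11174094 369.57829158 122.50662552]
top tube_rack 0.94 [ 460.36337575 -381.67781625   62.72017373]
top cuvette_box 0.77 [640.24886704 392.31663777  42.84571493]
wrist tube_rack 0.29 [586.23849102  76.96353165  33.67338129]
wrist cuvette_box 0.45 [499.99292286 135.0310995   29.95842281]
23.15 turn 0.8952705238551035 r 115.17491165820076 tool F [-15.75 -26.12   3.11] yaw err -0.009053671860796475 23.626179572210525
```

View pics/wrist4.png

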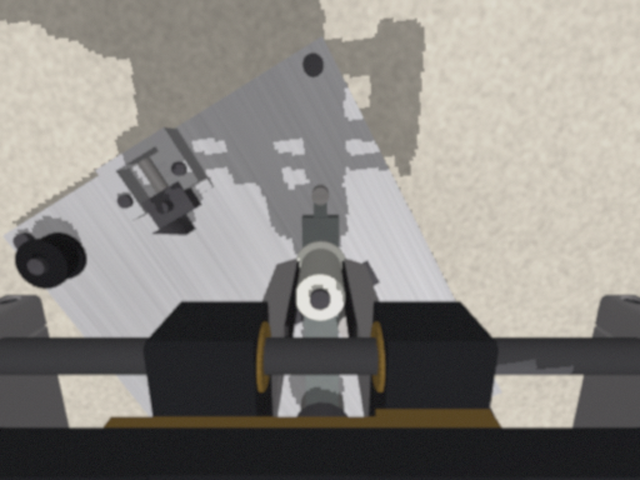

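The post (320,298) is still in the pads and the nose (320,195) is far beyond the pawl, which is out at about (180,225). The force is steady at 26 N, against about 12 N from the spring, so the arm is seated and I'm handing in.

```bash
python3 -c "
from cell import manip
print(manip.sign_off())"; python3 t.py
```

```text
the job is handed in; nothing more can be done
None
the job is handed in; nothing more can be done
```

I gripped the post, swung the arm round its pivot past the pawl and seated it against the back-stop pin. I handed in at about 23 s with the fingers still pressing it there; the hand-in gives no verdict.

- **Seating:** the arm stopped turning at about 0.895 rad from rest, close to the 0.88 rad I had estimated from the pictures. The last 1.5 mm of commanded push moved the post only about 0.3 mm.
- **Push:** it held steady at 26–27 N at the post, of which the spring accounts for about 12 N. I estimate about 20 N on the stop; this was not measured directly. There was also about 16 N of upward force on the gripper.
- **Pawl:** the last wrist picture shows the nose well past the pawl, with the pawl sprung out. The click itself did not show in the force readings, which I took only at the end of each move.
- **Other things on the bench:** the wash bottle, tube rack and cuvette box had not moved by more than about 2 mm in the top camera. I did not re-check the spare pulley, but the gripper never went near it. The wrist camera's low-confidence detections of the rack (0.29) and cuvette box (0.45) were false: they lay on the post and pawl block.

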